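# Close the part carton and hold the inspection stamp over its label

## Robot

A 6-joint arm with a two-finger parallel gripper is mounted at the origin on the work surface. World frame = base frame: x ahead of the robot, y to its left, z up, the work surface at z = 0. Lengths are in m, angles in rad, forces in N, time in s.
With the tool pointing down it reaches from about 0.325 to 0.75 m from the base axis. Payload 7.6 kg.
Tool frame: the origin (TCP) lies at the very end of the fingers, on their centre line; the grasp point (between the pads) lies 19 mm behind it; z points along the fingers, y is the line along which they close (so a half turn about z gives the same grasp; the last joint's range is limited). The gripper opens to 85 mm and grips with 20 to 120 N. Pads are 22 mm wide; open, the fingers measure 114 mm over their backs; the gripper's body (76 mm by 85 mm) begins 54 mm behind the grasp point. The pads swing forward as they close: fully open they stand 13 mm farther back than shut.
Start: joints at [1.188, 0.052, 1.401, -0, 1.689, -0.07], TCP at [0.162, 0.5, 0.203] pointing down, gripper open.
Joint ranges: [-2.9, 2.9], [-0.91, 2.17], [0.12, 2.37], [-1.06, 4.2], [0.26, 2.73], [-2.93, 2.93]. Speed limits (rad/s): [2.57, 2.57, 3.01, 3.14, 3.14, 3.14].

## Interface

Orientations are given as a unit quaternion [x, y, z, w].
In Python, from bench import observe, grab_frame, camera_params, hand_in gives the robot as it stands. The module is installed in compiled form; this text tells all that it offers.
- The arm moves only by the tool carry_out, never from a script. Its argument "targets" is a list of rows, each a list of 7 numbers: the finger opening in mm, from 0 to 85.4, then the shift along the tool's x, y, z in units of 30 mm (1.0 is 30 mm), then the turn, a rotation vector about the tool's x, y, z in units of 5 degrees (1.0 is 5 degrees). In form: [[jaw, dx, dy, dz, ax, ay, az], ...]. A call has 1 to 20 rows; each row is the pose to reach, as a shift and turn from the pose commanded when the call began, along the tool's axes at that moment; what a row does not reach only later rows make up. A row lasts 1/10 s, in which the tool goes at most 50 mm and 8.59 degrees, less where a joint would pass 70% of its speed; a pose out of reach is approached as far as the arm can. A call with a gripper value outside its range is refused whole. The fingers move at their own pace and stop on an object; the grip force is fixed at half the most. Time passes only in rows, so rows that repeat a pose let the fingers close. It gives the time, the measured TCP pose, the force, the opening and the grip force at its end, in the units of the state.
- observe(): the state, without advancing time (a new reading comes with each control period).
- grab_frame(name): name is "side" or "top" or "wrist"; returns (picture, depth): 480x640x3 uint8, red, green, blue; 480x640 float32, m along the optical axis (not along the pixel's ray), 0 where there is no reading.
- camera_params(name): a dict with "intrinsics" (3x3 intrinsics, pixels), "extrinsics" (4x4, takes a point from camera to world coordinates). Camera axes: x right, y up, looking along -z (the intrinsics and any distortion apply to the point x, -y, -z); pixel columns grow to the right and rows downward; lengths in m; the calibration is good to about 2 mm. A picture is of the moment at which its call begins: read the wrist's pose just before it. camera_params takes no time and is no camera call; for the wrist camera it gives the pose at the moment of the call.
- hand_in(): hands the job in; it is judged then, once.
The state is a dict: "t": time; "qpos": joint angles; "qd": joint speeds; "joint_torque": joint torques, N m; "tool_pos": TCP position; "ee_rot": TCP orientation; "ft_force": force on the tool from outside, world axes, zero at the start; "wrist_torque": the same for the moment, N m; "finger_gap": opening from 0.0 (shut) to 1.0 (fully open); "grip_force": force on a finger pad.
Only numpy, scipy, OpenCV 4.12 (cv2) and the standard library are available. Lean on these libraries where they do the work, as an engineer would, in place of code of your own. Each camera call takes 0.05 s, during which the arm holds its last target. There are 200 camera calls.

## Task

The finished hub is in its carton: fold the inner flap (the short one, without the label) down flat first, then fold the outer flap with the paper label down flat over it. Then pick up the inspector's wooden hand stamp by its grip, carry it over the angle plate without bumping anything or moving the other things on the bench, and finish while holding it still and level, centred over the label with its long side along the label's long side, about one centimetre above it; the stamp must never touch the carton, and you do not put it down or let go.

Things in the scene. Friction and masses are not known exactly. Their poses are not given: they have to be found in the camera images.
- carton: Open cardboard carton, 180 (its x) x 150 (its y) x 80 mm high (a 4 mm higher strip on the +y wall), walls 4 mm, fixed to the bench, with a steel hub inside. Origin: centre of its underside; z up. Its two end flaps (on the x ends) are already folded in; the two long flaps still stand up along its +y and -y walls.
- flap_inner (a joint): Angle of the inner (short, unlabelled) flap: 0 = closed flat, 1.57 = upright, more = leaning outward, stop at 2.0; starts at 1.35 to 1.85. Board 178 mm along the crease x 75 mm from crease to free edge, 4 mm thick. Stiff crease: it takes about 0.05 N m to turn, has no spring and stays where it is left. Closes by being pushed from outside towards the carton's middle and then down.
- flap_outer (a joint): Angle of the outer (long, labelled) flap, same meaning, stiffness and starting range; 178 mm along the crease x 110 mm from crease to free edge, 4 mm thick. Closed, it lies on the inner flap.
- flap_inner_hinge (a point): Middle of the inner flap's crease, on the carton's -y wall, 82 mm above the bench, at mid-thickness of the board. Turns with the flap; when the flap is closed its axes are the carton's and the flap extends 75 mm along +y.
- flap_outer_hinge (a point): Middle of the outer flap's crease, on the carton's +y wall, 86 mm above the bench, at mid-thickness of the board. Turns with the flap; when the flap is closed its axes are the carton's and the flap extends 110 mm along -y.
- flap_inner_edge (a point): Middle of the inner flap's free edge.
- flap_outer_edge (a point): Middle of the outer flap's free edge.
- label (a point): Centre of the white paper label (70 mm along the crease x 44 mm, with a thin printed frame), on the outer face of the outer flap, 65 mm from its crease. When the flap is closed: 88 mm above the bench, x along the label's long side and along the carton's x, z up.
- stamp: Wooden hand stamp with a rectangular rubber foot 60 (its x) x 36 (its y) mm; foot block 20 mm high, a neck above it, then an upright grip bar 50 (x) x 22 (y) mm from 30 to 75 mm above the underside; about 0.14 kg. Origin: centre of the underside; z up. Stands on the bench on the far side of the angle plate from the carton. The same either way round.
- angle_plate: Dark steel angle plate, fixed to the bench between stamp and carton: 200 (its x) x 70 (its y) mm, 100 mm high. Origin: centre of its underside.
- brass_bush: Bystander: upright brass tube, 44 mm across, 115 mm high. Origin: centre of its underside.
- v_block: Bystander: steel V-block 60 x 50 x 44 mm. Origin: centre of its underside.
- ring_gauge: Bystander: steel ring, 70 mm across, 22 mm high. Origin: centre of its underside.
- jar: Bystander: glass jar with a steel cap, 56 mm across, 85 mm high. Origin: centre of its underside.
- screwdriver: Bystander: black-handled screwdriver lying on the bench. Origin: on its underside near the middle.
- block_case: Bystander: closed wooden case 90 x 160 x 40 mm. Origin: centre of its underside.
Things that resemble listed ones, but are neither listed nor needed, are in the scene too. What is shaped like the carton but green is not meant.

How it is judged:
By the outcome, as a careful person would: the job done as asked, in the order asked, and still so for the second after the job is handed in, while the arm keeps its last pose, push and grip.
It also fails if it takes over 72 s, if anything falls off the work surface, if the arm or the gripper's body presses on something with over 40 N, if the wrist force passes 120 N, or if a joint passes its speed limit or range.

## Working session

There is one attempt and no reset: what is moved stays moved. The work goes in short steps, Python scripts to look and compute and a tool call to move; the robot and the scene stay as the last step left them, time stands still between calls to the robot, and variables do not carry over. Pictures are saved under pics/ and viewed, at most 10 in all, crops included, and the job is handed in when it is done.

Besides the shell and the picture viewer there is one more tool, called by a JSON object that holds its "api" and its "payload", one argument or row to a line. carry_out: Moves the arm, as the interface text tells. Its arguments: {"type":"object","properties":{"targets":{"type":"array","items":{"type":"array","items":{"type":"number"}}}},"required":["targets"]}

```bash
mkdir -p pics; python3 - <<'E'
from bench import *
import cv2,numpy as np
s=observe();print(s)
for n in("side","top"):
    p,d=grab_frame(n);c=camera_params(n);print(n,c)
    cv2.imwrite(f"pics/{n}0.png",p[:,:,::-1]);np.savez(f"{n}0.npz",p=p,d=d,K=c["intrinsics"],E=c["extrinsics"])
E
```

```text
{'t': 0.0, 'qpos': array([ 1.18769031e+00,  5.28340441e-02,  1.40174817e+00,  2.02826946e-05,
        1.68860290e+00, -7.03129393e-02]), 'qd': array([ 0.00055354,  0.00144291, -0.00025157,  0.00017686,  0.00083601,
        0.00224953]), 'joint_torque': array([ 2.29876161e-03, -3.81653845e+01, -3.60197461e+01,  9.84006579e-05,
        6.08032642e-03, -2.58788464e-05]), 'tool_pos': array([0.16139793, 0.49920422, 0.20216206]), 'ee_rot': array([ 1.55758526e-01,  9.87794841e-01, -7.73594109e-04, -1.88785401e-04]), 'ft_force': array([ 0.22692607,  0.14048416, -0.15279432]), 'wrist_torque': array([ 0.07673423, -0.02298014,  0.01607208]), 'grip_force': 0.0, 'finger_gap': 1.000731859698482}
side {'intrinsics': array([[495.45338005,   0.        , 309.87395434],
       [  0.        , 495.45338005, 231.13556946],
       [  0.        ,   0.        ,   1.        ]]), 'extrinsics': array([[-0.93125677,  0.27550544, -0.23844829,  0.28632055],
       [-0.36406538, -0.73004468,  0.57835211,  0.5574675 ],
       [-0.01473875,  0.62540508,  0.78016104,  0.87278476],
       [ 0.        ,  0.        ,  0.        ,  1.        ]])}
top {'intrinsics': array([[552.88020831,   0.        , 319.65624253],
       [  0.        , 552.88020831, 233.79243837],
       [  0.        ,   0.        ,   1.        ]]), 'extrinsics': array([[ 0.02512088,  0.99324888, -0.11325016,  0.40445904],
       [-0.99967666,  0.02451265, -0.00676019, -0.02850492],
       [-0.00393849,  0.11338337,  0.99354351,  1.27024803],
       [ 0.        ,  0.        ,  0.        ,  1.        ]])}
```

View pics/side0.png

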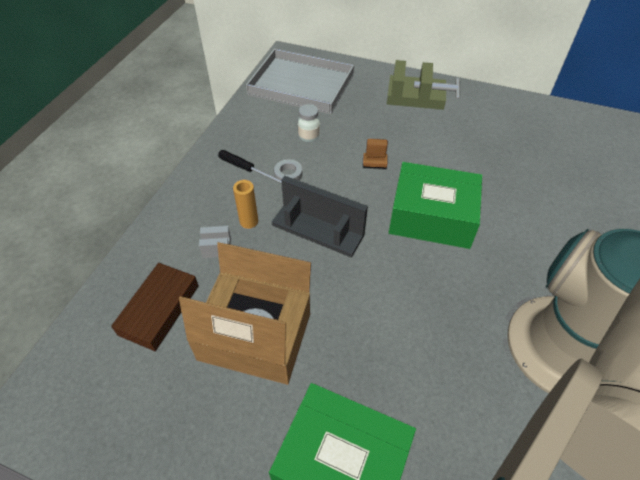

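View pics/top0.png

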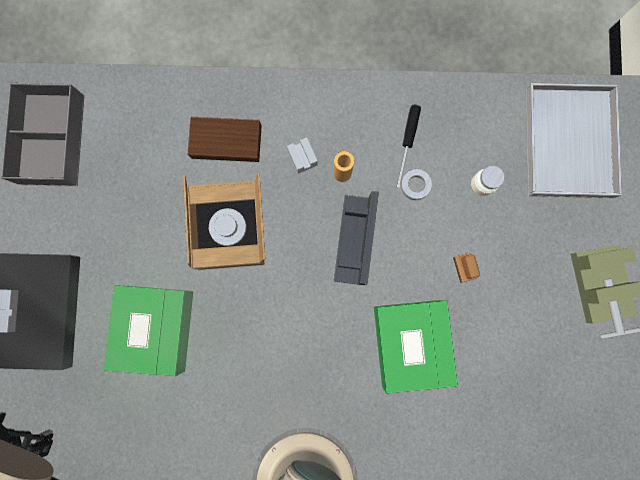

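The side view shows the carton at about (245,320), with the labelled flap nearest the camera on the +y side (232,328). In the top view the carton is at (225,225), the stamp at (467,267), the angle plate at (357,238) and the brass bush at (343,165). The two green cartons at (148,330) and (415,345) are look-alikes and are closed and green. The brown stamp with a grip is the only one of its kind; the case at (225,138) is dark and flat.

```bash
cat > h.py <<'E'
import numpy as np,cv2
def cloud(d,K,E):
    v,u=np.mgrid[:480,:640]
    P=np.stack([(u-K[0,2])/K[0,0]*d,-(v-K[1,2])/K[1,1]*d,-d],-1)
    return P@E[:3,:3].T+E[:3,3]
def load(n):
    z=np.load(n+".npz");return z["p"],cloud(z["d"],z["K"],z["E"])
E
python3 - <<'E'
from h import *
for n,boxes in(("top0",dict(carton=(170,170,280,280),plate=(325,185,390,290),stamp=(448,245,490,290),bush=(328,145,360,187),jar=(465,160,510,200),green=(370,295,460,395))),("side0",dict(carton=(175,235,320,385),stamp=(355,135,395,172),plate=(268,175,370,255)))):
    p,W=load(n);hsv=cv2.cvtColor(p,cv2.COLOR_RGB2HSV)
    for k,(a,b,c,d) in boxes.items():
        w=W[b:d,a:c].reshape(-1,3);h=hsv[b:d,a:c].reshape(-1,3);ok=(w[:,2]>.012)&(w[:,2]<.3)
        if k in("carton","stamp"): ok&=(h[:,0]<25)&(h[:,1]>70)
        w=w[ok]
        print(n,k,len(w),"min",np.percentile(w,1,0).round(3),"max",np.percentile(w,99,0).round(3))
        if k in("stamp","plate","bush"):
            for lo,hi in((.012,.03),(.03,.06),(.06,.08),(.08,.13)):
                q=w[(w[:,2]>lo)&(w[:,2]<hi)]
                if len(q)>8:
                    r=cv2.minAreaRect((q[:,:2]*1000).astype(np.float32));print("  ",lo,hi,len(q),np.median(q[:,2]).round(3),np.round(r[0],1),np.round(r[1],1),round(r[2],1))
        if k=="carton":
            q=w[w[:,2]>.1];m=q[:,1].mean()
            for g in(q[q[:,1]>m],q[q[:,1]<m]):
                if len(g)<30: continue
                c0=g.mean(0);U,S,V=np.linalg.svd(g-c0);e=(g-c0)@V[:2].T
                print("  flap",len(g),c0.round(3),V.round(3).tolist(),np.percentile(e,[1,99],0).round(3).tolist(),"zmax",g[:,2].max().round(3))
            q=w[(w[:,2]>.06)&(w[:,2]<.1)];r=cv2.minAreaRect((q[:,:2]*1000).astype(np.float32));print("  rim",np.round(r[0],1),np.round(r[1],1),round(r[2],1),np.median(q[:,2]))
import cv2
a=cv2.imread("pics/top0.png")[240:295,440:500];b=cv2.imread("pics/side0.png")[130:180,350:405]
cv2.imwrite("pics/c1.png",np.hstack([cv2.resize(a,(380,380)),cv2.resize(b,(400,380))]))
E
```

```text
top0 carton 3858 min [0.463 0.095 0.021] max [0.648 0.267 0.196]
  flap 293 [0.549 0.246 0.175] [[-0.994, -0.092, -0.057], [-0.039, -0.18, 0.983], [-0.101, 0.979, 0.175]] [[-0.089, -0.072], [0.086, 0.026]] zmax 0.2
  flap 409 [0.564 0.104 0.139] [[-0.995, -0.102, -0.0], [0.025, -0.242, 0.97], [0.099, -0.965, -0.243]] [[-0.086, -0.039], [0.086, 0.022]] zmax 0.161
  rim [557.2 188.1] [180.1 152.5] 6.1 0.0802647548135671
top0 plate 2950 min [ 0.439 -0.139  0.013] max [ 0.634 -0.059  0.105]
   0.012 0.03 1718 0.017 [537.7 -90.9] [ 61.7 201.6] 86.3
   0.03 0.06 120 0.045 [534.9 -94.2] [ 59.5 198. ] 87.7
   0.06 0.08 353 0.067 [532.9 -94.1] [ 60.9 194.8] 88.2
   0.08 0.13 759 0.101 [ 534.3 -125.2] [ 16.3 199.3] 83.8
top0 stamp 510 min [ 0.45  -0.368  0.014] max [ 0.509 -0.329  0.082]
   0.012 0.03 195 0.021 [ 479.4 -350.2] [59.5 35.8] 14.8
   0.03 0.06 57 0.048 [ 478.2 -342. ] [47.   4.7] 14.4
   0.06 0.08 242 0.075 [ 479.4 -350.7] [50.1 22.5] 17.9
   0.08 0.13 16 0.081 [ 480.3 -350.6] [37.3 14.3] 12.8
top0 bush 505 min [ 0.673 -0.088  0.014] max [ 0.715 -0.047  0.12 ]
   0.012 0.03 45 0.0
[... 589 characters left out ...]
103, 0.002], [0.025, -0.219, 0.975], [-0.1, 0.97, 0.221]] [[-0.088, -0.03], [0.085, 0.027]] zmax 0.158
  rim [558.  190.5] [180.3 158.1] 6.0 0.07938055071838668
side0 stamp 569 min [ 0.451 -0.361  0.014] max [ 0.509 -0.327  0.077]
   0.012 0.03 205 0.02 [ 480.4 -347. ] [57.8 38.6] 16.4
   0.03 0.06 170 0.046 [ 477.6 -340.2] [48.8  9.7] 19.4
   0.06 0.08 194 0.073 [ 480.8 -349.7] [46.8 28.2] 19.4
side0 plate 4529 min [ 0.437 -0.213  0.013] max [ 0.677 -0.056  0.102]
   0.012 0.03 1848 0.016 [ 580.7 -120. ] [142.8 307.4] 59.6
   0.03 0.06 870 0.046 [537.  -92.6] [ 64.2 200.8] 87.3
   0.06 0.08 766 0.067 [536.8 -92.9] [ 62.7 200.4] 87.4
   0.08 0.13 1038 0.098 [ 535.1 -123.1] [ 21.6 199.8] 84.1
```

View pics/c1.png

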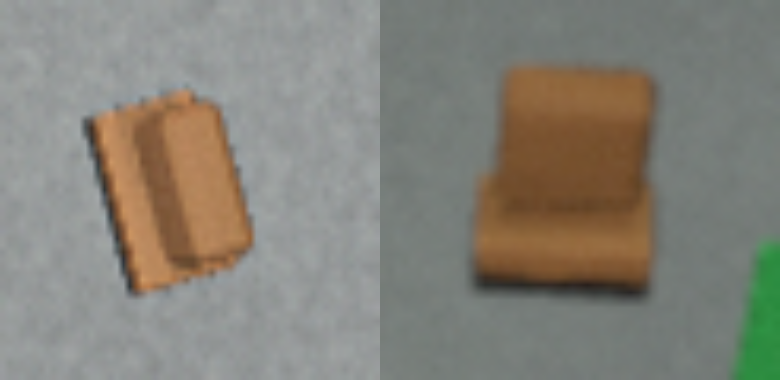

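The crop shows the stamp's foot block and grip bar from above and from the side, so it is the right object. Now a helper to turn world targets into move units.

```bash
cat >> h.py <<'E'
from scipy.spatial.transform import Rotation as R
C=np.array([.556,.190]);TH=np.arctan2(.103,.995)
def cw(x,y): # carton xy -> world xy
    return C+np.array([[np.cos(TH),-np.sin(TH)],[np.sin(TH),np.cos(TH)]])@[x,y]
def plan(wps,yaw):
    """wps world xyz, yaw (deg) of tool y axis, tool down -> units from the present pose"""
    from bench import observe
    s=observe();r0=R.from_quat(s["ee_rot"]);a=np.radians(yaw);y=np.array([np.cos(a),np.sin(a),0]);z=np.array([0,0,-1.])
    best=min((R.from_matrix(np.c_[np.cross(q,z),q,z]) for q in(y,-y)),key=lambda r:(r0.inv()*r).magnitude())
    rv=np.degrees((r0.inv()*best).as_rotvec())/5
    print("t",round(s["t"],2),"pos",s["tool_pos"].round(4),"F",s["ft_force"].round(1))
    for w in wps: print((r0.inv().apply(np.array(w)-s["tool_pos"])/.03).round(2),rv.round(2),np.round(w,3))
E
python3 - <<'E'
from h import *
plan([[*s] for s in ([.3,.35,.27],[*cw(0,-.145),.27],[*cw(0,-.145),.125])],95.9)
E
```

```text
t 0.1 pos [0.1614 0.4993 0.2023] F [ 0.6  0.4 -0.8]
[-5.93 -3.32 -2.25] [-0.01 -0.   -4.76] [0.3  0.35 0.27]
[-17.64 -10.18  -2.25] [-0.01 -0.   -4.76] [0.571 0.046 0.27 ]
[-17.64 -10.18   2.59] [-0.01 -0.   -4.76] [0.571 0.046 0.125]
```

{"api": "carry_out", "payload": {
  "targets": [
    [0,-1.5,-0.8,-2.25,0,0,-1.5],
    [0,-3,-1.6,-2.25,0,0,-3],
    [0,-4.5,-2.5,-2.25,0,0,-4.76],
    [0,-6,-3.3,-2.25,0,0,-4.76],
    [0,-7.4,-4.2,-2.25,0,0,-4.76],
    [0,-8.8,-5.0,-2.25,0,0,-4.76],
    [0,-10.2,-5.9,-2.25,0,0,-4.76],
    [0,-11.6,-6.7,-2.25,0,0,-4.76],
    [0,-13,-7.5,-2.25,0,0,-4.76],
    [0,-14.4,-8.3,-2.25,0,0,-4.76],
    [0,-15.8,-9.1,-2.25,0,0,-4.76],
    [0,-16.8,-9.7,-2.25,0,0,-4.76],
    [0,-17.64,-10.18,-2.25,0,0,-4.76],
    [0,-17.64,-10.18,-2.25,0,0,-4.76],
    [0,-17.64,-10.18,-1,0,0,-4.76],
    [0,-17.64,-10.18,0.5,0,0,-4.76],
    [0,-17.64,-10.18,1.8,0,0,-4.76],
    [0,-17.64,-10.18,2.6,0,0,-4.76],
    [0,-17.64,-10.18,2.6,0,0,-4.76]
  ]
}}

```text
t: 2.0
tool_pos: [0.5682, 0.0467, 0.1204]
ee_rot: [-0.052, 0.999, 0.0, -0.004]
ft_force: [0.2, 0.3, -0.1]
finger_gap: 0.0
grip_force: 0.0
```

```bash
python3 - <<'E'
from h import *
W=[[*cw(0,y),z] for y,z in ((-.105,.125),(-.085,.128),(-.065,.130),(-.045,.122),(-.035,.110),(-.028,.098),(-.025,.088),(-.025,.0835),(-.025,.13),(-.04,.2))]
plan(W,95.9)
E
```

```text
t 2.0 pos [0.5682 0.0467 0.1204] F [ 0.2  0.3 -0.1]
[-0.09  1.29 -0.15] [ 0.01 -0.1   0.  ] [0.567 0.086 0.125]
[-0.08  1.96 -0.25] [ 0.01 -0.1   0.  ] [0.565 0.105 0.128]
[-0.08  2.63 -0.32] [ 0.01 -0.1   0.  ] [0.563 0.125 0.13 ]
[-0.09  3.29 -0.05] [ 0.01 -0.1   0.  ] [0.561 0.145 0.122]
[-0.09  3.63  0.35] [ 0.01 -0.1   0.  ] [0.56  0.155 0.11 ]
[-0.09  3.86  0.75] [ 0.01 -0.1   0.  ] [0.559 0.162 0.098]
[-0.1   3.96  1.08] [ 0.01 -0.1   0.  ] [0.559 0.165 0.088]
[-0.1   3.96  1.23] [ 0.01 -0.1   0.  ] [0.559 0.165 0.084]
[-0.08  3.96 -0.32] [ 0.01 -0.1   0.  ] [0.559 0.165 0.13 ]
[-0.06  3.46 -2.65] [ 0.01 -0.1   0.  ] [0.56 0.15 0.2 ]
```

{"api": "carry_out", "payload": {
  "targets": [
    [0,-0.09,0.6,-0.1,0,-0.1,0],
    [0,-0.09,1.3,-0.15,0,-0.1,0],
    [0,-0.09,1.6,-0.2,0,-0.1,0],
    [0,-0.09,2.0,-0.25,0,-0.1,0],
    [0,-0.09,2.3,-0.3,0,-0.1,0],
    [0,-0.09,2.65,-0.3,0,-0.1,0],
    [0,-0.09,3.0,-0.2,0,-0.1,0],
    [0,-0.09,3.3,-0.05,0,-0.1,0],
    [0,-0.09,3.65,0.35,0,-0.1,0],
    [0,-0.09,3.85,0.75,0,-0.1,0],
    [0,-0.09,3.95,1.08,0,-0.1,0],
    [0,-0.09,3.95,1.2,0,-0.1,0],
    [0,-0.09,3.95,1.2,0,-0.1,0],
    [0,-0.09,3.95,1.2,0,-0.1,0]
  ]
}}

```text
t: 3.4
tool_pos: [0.5619, 0.164, 0.0893]
ee_rot: [-0.051, 0.999, 0.0, 0.005]
ft_force: [0.1, 0.5, 0.3]
finger_gap: -0.0
grip_force: 0.0
```

```bash
python3 - <<'E'
from h import *
from bench import *
p,d=grab_frame("side");cv2.imwrite("pics/s1.png",p[200:400,120:400,::-1].repeat(2,0).repeat(2,1))
plan([[*cw(0,-.025),.0835]],95.9)
E
```

```text
t 3.45 pos [0.5621 0.164  0.0896] F [-0.6 -0.5  0.2]
[0.11 0.05 0.2 ] [ 0.    0.11 -0.01] [0.559 0.165 0.084]
```

View pics/s1.png

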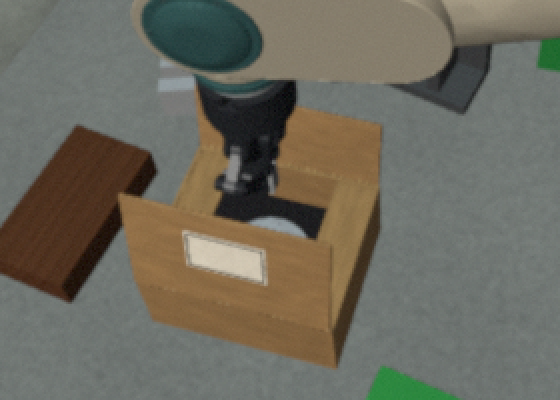

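The picture shows the gripper inside the carton at (245,180), with the inner flap still standing behind it at (330,140). I'll measure how far off the flap and tool are.

```bash
python3 - <<'E'
from h import *
from bench import *
s=observe();print(s["tool_pos"],s["qpos"].round(3))
p,d=grab_frame("side");c=camera_params("side");W=cloud(d,c["intrinsics"],c["extrinsics"])
hsv=cv2.cvtColor(p,cv2.COLOR_RGB2HSV)
c,sn=np.cos(TH),np.sin(TH)
D=W[...,:2]-C;X=D[...,0]*c+D[...,1]*sn;Y=-D[...,0]*sn+D[...,1]*c;Z=W[...,2]
m=(abs(X)<.085)&(abs(Y)<.14)&(Z>.088)&(Z<.3)
card=(hsv[...,0]<25)&(hsv[...,1]>70)&(hsv[...,2]>60)
f=m&card&(Y<.0)
for lo in np.arange(.085,.17,.01):
    k=f&(Z>=lo)&(Z<lo+.01)
    if k.sum()>5: print("flap z",lo.round(3),k.sum(),"Y",np.median(Y[k]).round(4),"X",np.percentile(X[k],[2,98]).round(3))
g=m&~card
for lo in np.arange(.085,.2,.01):
    k=g&(Z>=lo)&(Z<lo+.01)
    if k.sum()>5: print("grip z",lo.round(3),k.sum(),"Y",np.percentile(Y[k],[5,50,95]).round(3),"X",np.percentile(X[k],[5,50,95]).round(3))
E
```

```text
[0.56206265 0.16402206 0.08963086] [ 2.210e-01  2.750e-01  1.380e+00 -1.000e-03  1.476e+00 -1.451e+00]
flap z 0.085 165 Y -0.0741 X [-0.083  0.084]
flap z 0.095 214 Y -0.0758 X [-0.082  0.082]
flap z 0.105 214 Y -0.0779 X [-0.083  0.082]
flap z 0.115 191 Y -0.08 X [-0.083  0.083]
flap z 0.125 194 Y -0.0823 X [-0.083  0.001]
flap z 0.135 188 Y -0.0845 X [-0.083 -0.001]
flap z 0.145 207 Y -0.0869 X [-0.083 -0.005]
flap z 0.155 44 Y -0.0879 X [-0.081 -0.007]
grip z 0.115 7 Y [-0.026 -0.019 -0.018] X [-0.007 -0.005 -0.003]
grip z 0.125 108 Y [-0.024  0.069  0.07 ] X [-0.028 -0.003  0.03 ]
grip z 0.135 188 Y [-0.02   0.068  0.069] X [-0.03  -0.003  0.032]
grip z 0.145 178 Y [-0.023  0.066  0.067] X [-0.03  -0.003  0.032]
grip z 0.155 178 Y [-0.017  0.063  0.065] X [-0.03  -0.002  0.033]
grip z 0.165 239 Y [-0.031  0.061  0.063] X [-0.028 -0.001  0.031]
grip z 0.175 46 Y [-0.03  -0.003  0.015] X [-0.012 -0.009  0.001]
grip z 0.185 66 Y [-0.037 -0.01   0.022] X [-0.015 -0.012 -0.007]
grip z 0.195 58 Y [-0.032 -0.004  0.033] X [-0.015 -0.01   0.006]
```

```bash
python3 - <<'E'
from h import *
from bench import *
s=observe();T=s["tool_pos"];ax=R.from_quat(s["ee_rot"]).apply([0,0,1])
for n in("side","top"):
    p,d=grab_frame(n);c=camera_params(n);K,E=c["intrinsics"],c["extrinsics"]
    for b in(0,.01,.02,.03,.04,.06,.08):
        q=E[:3,:3].T@(T-b*ax-E[:3,3]);u=K[0,2]+K[0,0]*q[0]/-q[2];v=K[1,2]-K[1,1]*q[1]/-q[2];print(n,b,round(u),round(v),"exp",round(-q[2],3),"meas",d[int(v),int(u)].round(3),p[int(v),int(u)])
    if n=="side":
        e=p[255:320,190:290,::-1];cv2.imwrite("pics/s2.png",cv2.resize(e,(800,520)))
print(s["finger_gap"])
E
```

```text
side 0 254 300 exp 0.904 meas 0.982 [29 31 29]
side 0.01 253 298 exp 0.896 meas 0.867 [42 38 34]
side 0.02 253 295 exp 0.889 meas 0.856 [25 25 26]
side 0.03 252 292 exp 0.881 meas 0.852 [23 24 27]
side 0.04 252 289 exp 0.873 meas 0.825 [ 6  7 13]
side 0.06 251 283 exp 0.857 meas 0.0 [30 30 34]
side 0.08 250 276 exp 0.842 meas 0.798 [13 13 15]
top 0 234 221 exp 1.192 meas 0.831 [224 210 181]
top 0.01 234 220 exp 1.182 meas 0.829 [229 215 186]
top 0.02 233 220 exp 1.172 meas 0.83 [229 210 184]
top 0.03 232 219 exp 1.162 meas 0.83 [229 210 184]
top 0.04 231 219 exp 1.152 meas 0.832 [171 158 137]
top 0.06 230 217 exp 1.132 meas 0.872 [93 84 75]
top 0.08 228 216 exp 1.112 meas 0.869 [111 103  88]
0.00021664868813541947
```

View pics/s2.png

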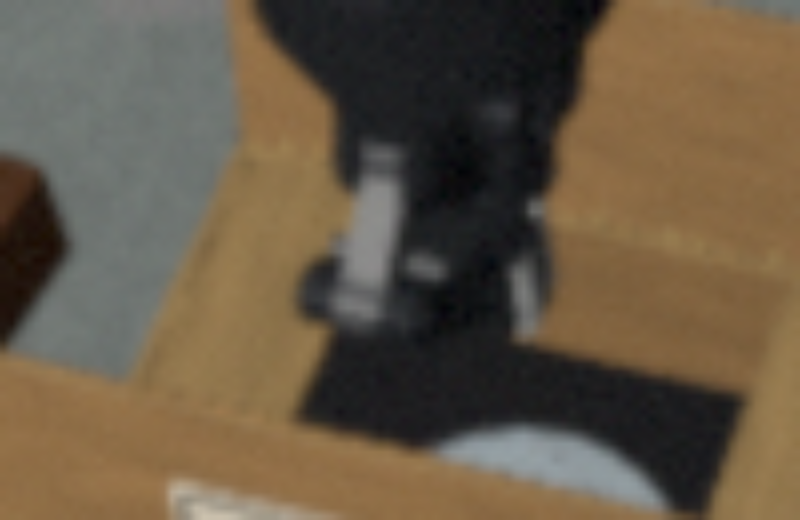

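The tip sits where it was measured, near px (252,297), and the flap angle has not changed. I'll back out over the flap, go lower outside it, then push in short checked steps.

```bash
python3 - <<'E'
from h import *
W=[[*cw(0,y),z] for y,z in ((-.025,.23),(-.14,.23),(-.14,.115),(-.11,.115))]
plan(W,95.9)
E
```

```text
t 3.6 pos [0.562  0.1641 0.0896] F [-0.2 -0.7 -0.8]
[ 0.06  0.05 -4.68] [ 0.    0.11 -0.01] [0.559 0.165 0.23 ]
[ 0.06 -3.79 -4.68] [ 0.    0.11 -0.01] [0.57  0.051 0.23 ]
[ 0.1  -3.79 -0.85] [ 0.    0.11 -0.01] [0.57  0.051 0.115]
[ 0.1  -2.79 -0.85] [ 0.    0.11 -0.01] [0.567 0.081 0.115]
```

{"api": "carry_out", "payload": {
  "targets": [
    [0,0.06,0,-1.5,0,0.1,0],
    [0,0.06,0,-3.1,0,0.1,0],
    [0,0.06,0,-4.7,0,0.1,0],
    [0,0.06,-1.3,-4.7,0,0.1,0],
    [0,0.06,-2.6,-4.7,0,0.1,0],
    [0,0.06,-3.8,-4.7,0,0.1,0],
    [0,0.06,-3.8,-4.7,0,0.1,0],
    [0,0.1,-3.8,-3.4,0,0.1,0],
    [0,0.1,-3.8,-2.1,0,0.1,0],
    [0,0.1,-3.8,-0.85,0,0.1,0],
    [0,0.1,-3.8,-0.85,0,0.1,0],
    [0,0.1,-3.8,-0.85,0,0.1,0],
    [0,0.1,-3.4,-0.85,0,0.1,0],
    [0,0.1,-3.1,-0.85,0,0.1,0],
    [0,0.1,-2.8,-0.85,0,0.1,0],
    [0,0.1,-2.4,-0.85,0,0.1,0],
    [0,0.1,-2.1,-0.85,0,0.1,0],
    [0,0.1,-2.1,-0.85,0,0.1,0]
  ]
}}

```text
t: 5.4
tool_pos: [0.5647, 0.1028, 0.1146]
ee_rot: [-0.052, 0.999, 0.0, 0.0]
ft_force: [0.3, 0.5, -0.5]
finger_gap: 0.005
grip_force: 0.0
```

```bash
cat > look.py <<'E'
from h import *
from bench import *
import sys
s=observe();print(s["t"],s["tool_pos"].round(4),s["ft_force"].round(1))
p,d=grab_frame("side");c=camera_params("side");W=cloud(d,c["intrinsics"],c["extrinsics"])
hsv=cv2.cvtColor(p,cv2.COLOR_RGB2HSV);c,sn=np.cos(TH),np.sin(TH)
D=W[...,:2]-C;X=D[...,0]*c+D[...,1]*sn;Y=-D[...,0]*sn+D[...,1]*c;Z=W[...,2]
card=(hsv[...,0]<25)&(hsv[...,1]>70)&(hsv[...,2]>60)&(abs(X)<.09)&(abs(Y)<.14)&(Z<.25)
for nm,f in(("inner",card&(Y<.02)&(Z>.083)),("outer",card&(Y>.02)&(Z>.09))):
    if f.sum()<30: print(nm,f.sum());continue
    b,a=np.polyfit(Z[f],Y[f],1) if np.ptp(Z[f])>.03 else (np.nan,np.nan)
    print(nm,f.sum(),"z",np.percentile(Z[f],[2,50,98]).round(3),"Y",np.percentile(Y[f],[2,50,98]).round(3),"slope dY/dZ",round(b,2))
if len(sys.argv)>1: cv2.imwrite(sys.argv[1],cv2.resize(p[200:400,120:400,::-1],(700,500)))
t=C@[c,sn];dx=s["tool_pos"][:2]-C;print("tool carton xy",(dx@[c,sn]).round(4),(dx@[-sn,c]).round(4))
E
python3 look.py pics/s3.png
```

```text
5.4 [0.5647 0.1028 0.1146] [ 0.3  0.5 -0.5]
inner 1988 z [0.085 0.126 0.158] Y [-0.072 -0.07  -0.067] slope dY/dZ 0.08
outer 3578 z [0.092 0.145 0.194] Y [0.054 0.066 0.077] slope dY/dZ -0.21
tool carton xy -0.0003 -0.0877
```

View pics/s3.png

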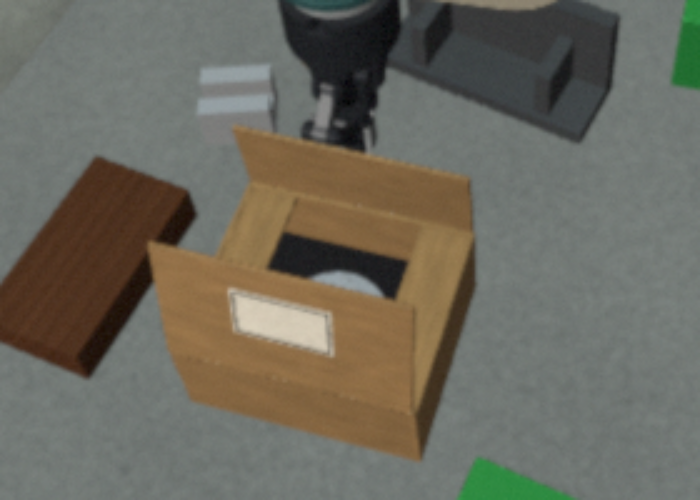

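The flap has now been pushed to slightly inward of upright. It lies between (240,130) and (470,180), with the fingertips behind it. I'll follow the arc down.

{"api": "carry_out", "payload": {
  "targets": [
    [0,0,0.15,-0.03,0,0,0],
    [0,0,0.33,-0.06,0,0,0],
    [0,0,0.5,-0.06,0,0,0],
    [0,0,0.7,-0.04,0,0,0],
    [0,0,0.88,0.02,0,0,0],
    [0,0,1.06,0.1,0,0,0],
    [0,0,1.24,0.22,0,0,0],
    [0,0,1.4,0.36,0,0,0],
    [0,0,1.4,0.36,0,0,0]
  ]
}}

```text
t: 6.35
tool_pos: [0.56, 0.1437, 0.1027]
ee_rot: [-0.052, 0.999, 0.0, -0.001]
ft_force: [-0.1, -0.8, -0.3]
finger_gap: -0.001
grip_force: 0.0
```

```bash
python3 look.py
```

```text
6.35 [0.56   0.1437 0.1027] [-0.1 -0.8 -0.3]
inner 586 z [0.086 0.132 0.218] Y [-0.072 -0.036  0.016] slope dY/dZ 0.7
outer 3582 z [0.092 0.145 0.194] Y [0.054 0.066 0.077] slope dY/dZ -0.21
tool carton xy -0.0008 -0.0465
```

{"api": "carry_out", "payload": {
  "targets": [
    [0,0,0.16,0.12,0,0,0],
    [0,0,0.3,0.25,0,0,0],
    [0,0,0.4,0.4,0,0,0],
    [0,0,0.45,0.55,0,0,0],
    [0,0,0.45,0.64,0,0,0],
    [0,0,0.45,0.66,0,0,0],
    [0,0,0.45,0.66,0,0,0]
  ]
}}

```text
t: 7.1
tool_pos: [0.5591, 0.1564, 0.0837]
ee_rot: [-0.051, 0.999, -0.0, -0.0]
ft_force: [-1.0, -0.4, -0.3]
finger_gap: 0.002
grip_force: 0.0
```

```bash
python3 look.py pics/s4.png
```

```text
7.1 [0.5591 0.1564 0.0837] [-1.  -0.4 -0.3]
inner 1667 z [0.085 0.106 0.122] Y [-0.072 -0.034 -0.008] slope dY/dZ 1.33
outer 3597 z [0.092 0.146 0.195] Y [0.054 0.066 0.077] slope dY/dZ -0.21
tool carton xy -0.0004 -0.0338
```

View pics/s4.png

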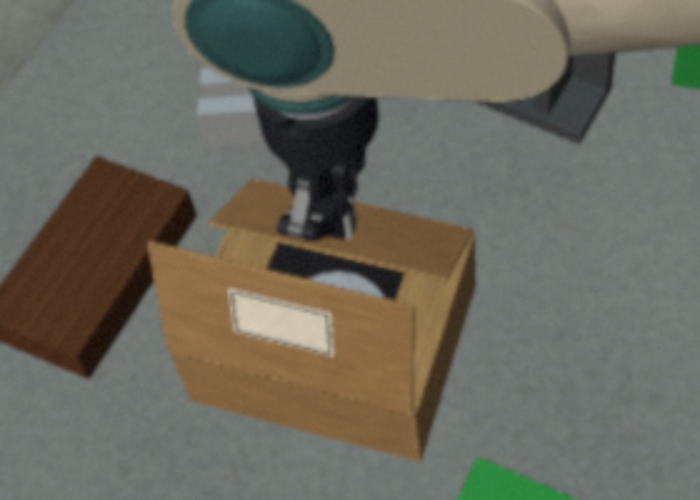

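The flap is about 37° from closed, seen between (215,215) and (470,240). So the real fingertips are about 27 mm higher than the reported TCP, which also explains the first miss over the flap. I'll continue down, watching the force.

{"api": "carry_out", "payload": {
  "targets": [
    [0,0,0,0.15,0,0,0],
    [0,0,0,0.3,0,0,0],
    [0,0,0,0.45,0,0,0],
    [0,0,0,0.6,0,0,0],
    [0,0,0,0.75,0,0,0],
    [0,0,0,0.75,0,0,0]
  ]
}}

```text
t: 7.75
tool_pos: [0.5587, 0.1564, 0.0603]
ee_rot: [-0.051, 0.999, -0.0, -0.001]
ft_force: [-0.9, -0.0, 0.4]
finger_gap: -0.002
grip_force: 0.0
```

```bash
cat >> look.py <<'E'
g=(hsv[...,1]<70)&(hsv[...,2]<120)&(abs(X)<.05)&(abs(Y-(dx@[-sn,c]))<.03)&(Z>.0)&(Z<.3)
for lo in np.arange(.075,.15,.008):
    k=g&(Z>=lo)&(Z<lo+.008)
    if k.sum()>4: print("grip z",lo.round(3),k.sum(),"Y",np.percentile(Y[k],[5,50,95]).round(3),"X",np.percentile(X[k],[5,50,95]).round(3))
E
python3 look.py
```

```text
7.75 [0.5587 0.1564 0.0603] [-0.9 -0.   0.4]
inner 2498 z [0.083 0.088 0.093] Y [-0.071 -0.029  0.001] slope dY/dZ 0.73
outer 3595 z [0.092 0.146 0.194] Y [0.054 0.066 0.077] slope dY/dZ -0.21
tool carton xy -0.0008 -0.0337
grip z 0.091 9 Y [-0.037 -0.028 -0.025] X [-0.011 -0.01  -0.007]
grip z 0.099 18 Y [-0.034 -0.026 -0.019] X [-0.011 -0.009 -0.005]
grip z 0.107 17 Y [-0.035 -0.026 -0.019] X [-0.012 -0.01  -0.007]
grip z 0.115 19 Y [-0.039 -0.027 -0.022] X [-0.012 -0.011 -0.007]
grip z 0.123 5 Y [-0.038 -0.036 -0.024] X [-0.012 -0.012 -0.01 ]
grip z 0.131 24 Y [-0.057 -0.027 -0.016] X [-0.014 -0.012 -0.009]
grip z 0.139 66 Y [-0.053 -0.016 -0.006] X [-0.013 -0.003  0.006]
grip z 0.147 20 Y [-0.038 -0.017 -0.006] X [-0.017 -0.012 -0.005]
```

{"api": "carry_out", "payload": {
  "targets": [
    [0,0,0,0.1,0,0,0],
    [0,0,0,0.2,0,0,0],
    [0,0,0,0.25,0,0,0],
    [0,0,0,0.25,0,0,0]
  ]
}}

```text
t: 8.2
tool_pos: [0.5595, 0.1567, 0.0556]
ee_rot: [-0.051, 0.999, 0.0, 0.001]
ft_force: [-5.1, 0.6, 9.4]
finger_gap: -0.002
grip_force: 5.1
```

```bash
python3 look.py|head -3
```

```text
8.2 [0.5595 0.1567 0.0556] [-5.1  0.6  9.4]
inner 1843 z [0.083 0.084 0.087] Y [-0.071 -0.032 -0.001] slope dY/dZ 0.36
outer 3601 z [0.092 0.146 0.194] Y [0.053 0.066 0.077] slope dY/dZ -0.21
```

The inner flap is flat: its points are at z≈0.084 and contact gave 9 N. The true tip is about 28 mm above the TCP. Next, the outer flap.

```bash
python3 - <<'E'
from h import *
W=[[*cw(0,y),z] for y,z in ((-.034,.22),(.15,.22),(.15,.112),(.095,.112))]
for th,r in((70,.055),(58,.057),(45,.06),(33,.064),(22,.068),(12,.072),(5,.074),(0,.075)):
    t=np.radians(th);W.append([*cw(0,.0735-r*np.cos(t)+.002*np.sin(t)+.0147),.086+r*np.sin(t)+.002*np.cos(t)-.0283])
plan(W,95.9)
E
```

```text
t 8.25 pos [0.5595 0.1567 0.0556] F [-3.8 -0.4 10.4]
[-0.   -0.01 -5.48] [ 0.    0.01 -0.  ] [0.56  0.156 0.22 ]
[-0.    6.12 -5.48] [ 0.    0.01 -0.  ] [0.541 0.339 0.22 ]
[ 0.    6.12 -1.88] [ 0.    0.01 -0.  ] [0.541 0.339 0.112]
[ 0.    4.28 -1.88] [ 0.    0.01 -0.  ] [0.546 0.284 0.112]
[ 0.    3.49 -1.81] [ 0.    0.01 -0.  ] [0.549 0.261 0.11 ]
[ 0.    3.11 -1.72] [ 0.    0.01 -0.  ] [0.55  0.249 0.107]
[ 0.    2.69 -1.53] [ 0.    0.01 -0.  ] [0.551 0.237 0.102]
[ 0.    2.31 -1.29] [ 0.    0.01 -0.  ] [0.552 0.225 0.094]
[ 0.    1.98 -0.98] [ 0.    0.01 -0.  ] [0.553 0.216 0.085]
[ 0.    1.72 -0.63] [ 0.    0.01 -0.  ] [0.554 0.208 0.075]
[ 0.    1.61 -0.35] [ 0.    0.01 -0.  ] [0.554 0.205 0.066]
[ 0.    1.56 -0.14] [ 0.    0.01 -0.  ] [0.555 0.203 0.06 ]
```

{"api": "carry_out", "payload": {
  "targets": [
    [0,0,0,-1.5,0,0,0],
    [0,0,0,-3.0,0,0,0],
    [0,0,0,-4.5,0,0,0],
    [0,0,0,-5.6,0,0,0],
    [0,0,1.4,-5.6,0,0,0],
    [0,0,2.9,-5.6,0,0,0],
    [0,0,4.4,-5.6,0,0,0],
    [0,0,5.5,-5.6,0,0,0],
    [0,0,6.12,-5.6,0,0,0],
    [0,0,6.12,-5.0,0,0,0],
    [0,0,6.12,-3.6,0,0,0],
    [0,0,6.12,-2.4,0,0,0],
    [0,0,6.12,-1.97,0,0,0],
    [0,0,6.12,-1.97,0,0,0],
    [0,0,5.2,-1.97,0,0,0],
    [0,0,4.3,-1.97,0,0,0],
    [0,0,3.9,-1.95,0,0,0],
    [0,0,3.5,-1.9,0,0,0],
    [0,0,3.3,-1.85,0,0,0],
    [0,0,3.3,-1.85,0,0,0]
  ]
}}

```text
t: 10.25
tool_pos: [0.5492, 0.2547, 0.1096]
ee_rot: [-0.051, 0.999, 0.0, 0.0]
ft_force: [-0.3, 1.0, -0.2]
finger_gap: 0.002
grip_force: 0.0
```

```bash
python3 look.py|head -4
```

```text
10.25 [0.5492 0.2547 0.1096] [-0.3  1.  -0.2]
inner 1060 z [0.083 0.084 0.087] Y [-0.071 -0.044 -0.003] slope dY/dZ nan
outer 3244 z [0.092 0.134 0.187] Y [0.032 0.057 0.077] slope dY/dZ -0.31
tool carton xy -0.0001 0.0651
```

{"api": "carry_out", "payload": {
  "targets": [
    [0,0,-0.19,0.04,0,0,0],
    [0,0,-0.4,0.13,0,0,0],
    [0,0,-0.61,0.23,0,0,0],
    [0,0,-0.8,0.35,0,0,0],
    [0,0,-1.0,0.47,0,0,0],
    [0,0,-1.16,0.62,0,0,0],
    [0,0,-1.32,0.78,0,0,0],
    [0,0,-1.45,0.95,0,0,0],
    [0,0,-1.58,1.13,0,0,0],
    [0,0,-1.64,1.27,0,0,0],
    [0,0,-1.7,1.41,0,0,0],
    [0,0,-1.74,1.52,0,0,0],
    [0,0,-1.74,1.62,0,0,0],
    [0,0,-1.74,1.68,0,0,0],
    [0,0,-1.74,1.68,0,0,0]
  ]
}}

```text
t: 11.8
tool_pos: [0.5545, 0.2029, 0.0597]
ee_rot: [-0.051, 0.999, -0.0, 0.0]
ft_force: [-2.7, -2.1, 4.4]
finger_gap: -0.002
grip_force: 2.4
```

```bash
python3 look.py pics/s5.png|head -4
```

```text
11.8 [0.5545 0.2029 0.0597] [-2.7 -2.1  4.4]
inner 2127 z [0.083 0.087 0.09 ] Y [-0.07  -0.019  0.018] slope dY/dZ 1.96
outer 213 z [0.09  0.091 0.232] Y [0.021 0.053 0.076] slope dY/dZ 0.04
tool carton xy -0.0002 0.013
```

View pics/s5.png

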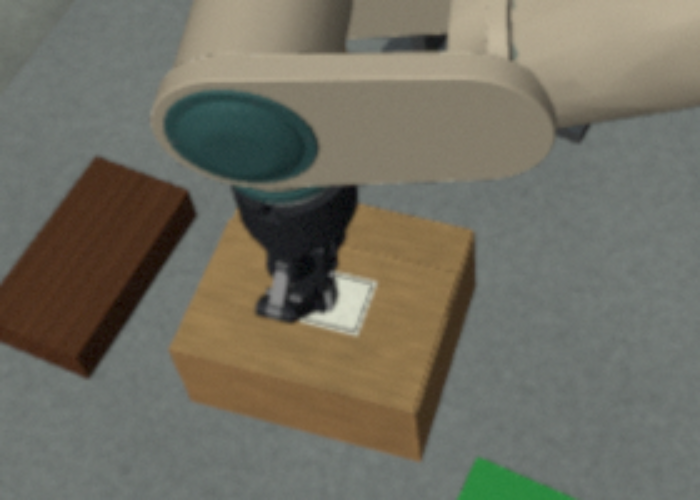

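Both flaps are closed, with the label facing up around (345,300). One light extra press, then up and over to the stamp.

```bash
python3 - <<'E'
from h import *
plan([[.5545,.2029,.22],[.48,-.35,.22],[.48,-.35,.11]],106)
E
```

```text
t 11.85 pos [0.5545 0.203  0.0597] F [-2.8 -2.   5.8]
[-0.   -0.   -5.34] [-0.    0.   -2.02] [0.554 0.203 0.22 ]
[  4.36 -18.08  -5.34] [-0.    0.   -2.02] [ 0.48 -0.35  0.22]
[  4.36 -18.08  -1.67] [-0.    0.   -2.02] [ 0.48 -0.35  0.11]
```

{"api": "carry_out", "payload": {
  "targets": [
    [0,0,0,0.06,0,0,0],
    [0,0,0,0.06,0,0,0],
    [0,0,0,-1.4,0,0,0],
    [0,0,0,-3,0,0,0],
    [0,0,0,-4.5,0,0,0],
    [85,0,0,-5.4,0,0,0],
    [85,0.35,-1.5,-5.4,0,0,0],
    [85,0.7,-3,-5.4,0,0,-0.3],
    [85,1.1,-4.5,-5.4,0,0,-0.6],
    [85,1.45,-6,-5.4,0,0,-0.9],
    [85,1.8,-7.5,-5.4,0,0,-1.2],
    [85,2.2,-9,-5.4,0,0,-1.5],
    [85,2.5,-10.5,-5.4,0,0,-1.8],
    [85,2.9,-12,-5.4,0,0,-2],
    [85,3.3,-13.5,-5.4,0,0,-2],
    [85,3.6,-15,-5.4,0,0,-2],
    [85,4.0,-16.5,-5.4,0,0,-2],
    [85,4.36,-18.1,-5.4,0,0,-2],
    [85,4.36,-18.1,-5.4,0,0,-2],
    [85,4.36,-18.1,-5.4,0,0,-2]
  ]
}}

```text
t: 13.85
tool_pos: [0.4795, -0.3513, 0.2201]
ee_rot: [-0.137, 0.991, 0.001, -0.0]
ft_force: [-0.0, 0.4, -0.1]
finger_gap: 0.997
grip_force: 0.0
```

```bash
python3 - <<'E'
from h import *
from bench import *
s=observe();print(s["t"],s["tool_pos"].round(4),s["ee_rot"].round(3),s["ft_force"].round(1))
c=camera_params("wrist");print(c);p,d=grab_frame("wrist")
cv2.imwrite("pics/w1.png",p[:,:,::-1])
W=cloud(d,c["intrinsics"],c["extrinsics"]);hsv=cv2.cvtColor(p,cv2.COLOR_RGB2HSV)
m=(hsv[...,0]<25)&(hsv[...,1]>70)&(d>0)
m&=(abs(W[...,0]-.48)<.06)&(abs(W[...,1]+.35)<.06)
for lo,hi in((.012,.03),(.065,.09)):
    q=W[m&(W[...,2]>lo)&(W[...,2]<hi)]
    if len(q)>10:
        r=cv2.minAreaRect((q[:,:2]*1000).astype(np.float32));print(lo,len(q),np.median(q[:,2]).round(3),np.round(r[0],1),np.round(r[1],1),round(r[2],1))
# label from top/side
for n in("side","top"):
    p,d=grab_frame(n);c=camera_params(n);K,E=c["intrinsics"],c["extrinsics"]
    W=cloud(d,K,E);m=(p.min(-1)>170)&(np.abs(W[...,0]-.556)<.09)&(np.abs(W[...,1]-.19)<.07)&(W[...,2]>.07)&(W[...,2]<.11)
    uv=np.argwhere(m)[:,::-1]
    # rays onto z=.088
    ray=np.c_[(uv[:,0]-K[0,2])/K[0,0],-(uv[:,1]-K[1,2])/K[1,1],-np.ones(len(uv))]@E[:3,:3].T
    q=E[:3,3]+ray*((.088-E[2,3])/ray[:,2])[:,None]
    if len(q)>20:
        r=cv2.minAreaRect((q[:,:2]*1000).astype(np.float32));print(n,"label",len(q),np.round(r[0],1),np.round(r[1],1),round(r[2],1),"mean",q.mean(0).round(4),"depth z",np.median(W[m][:,2]).round(4))
    g=(p.max(-1)>60)
    cm=(np.abs((W[...,:2]-C)@[np.cos(TH),np.sin(TH)])<.085)&(np.abs((W[...,:2]-C)@[-np.sin(TH),np.cos(TH)])<.13)&(W[...,2]>.07)&(W[...,2]<.2)
    print(n,"carton top z pct",np.percentile(W[cm][:,2],[1,10,50,90,99,100]).round(4))
E
```

```text
13.85 [ 0.4795 -0.3513  0.2201] [-0.137  0.991  0.001 -0.   ] [-0.   0.4 -0.1]
{'intrinsics': array([[424.12099098,   0.        , 328.08593969],
       [  0.        , 424.12099098, 244.12962575],
       [  0.        ,   0.        ,   1.        ]]), 'extrinsics': array([[-0.2722845 , -0.91918384, -0.28453861,  0.40705949],
       [ 0.96221428, -0.25943085, -0.08270015, -0.37212441],
       [ 0.00219855, -0.29630508,  0.95509081,  0.3906263 ],
       [ 0.        ,  0.        ,  0.        ,  1.        ]])}
0.012 1103 0.019 [ 480.  -351.6] [60.1 35.6] 16.5
0.065 1746 0.074 [ 479.5 -351.6] [49.  21.5] 16.4
side label 655 [557.7 200.7] [68.5 38.7] 7.6 mean [0.5573 0.2007 0.088 ] depth z 0.0886
side carton top z pct [0.0738 0.0831 0.0873 0.0895 0.0911 0.0935]
top label 626 [556.2 200.2] [71.7 44.8] 6.2 mean [0.5562 0.1999 0.088 ] depth z 0.0896
top carton top z pct [0.0796 0.084  0.0882 0.0917 0.0942 0.0973]
```

View pics/w1.png

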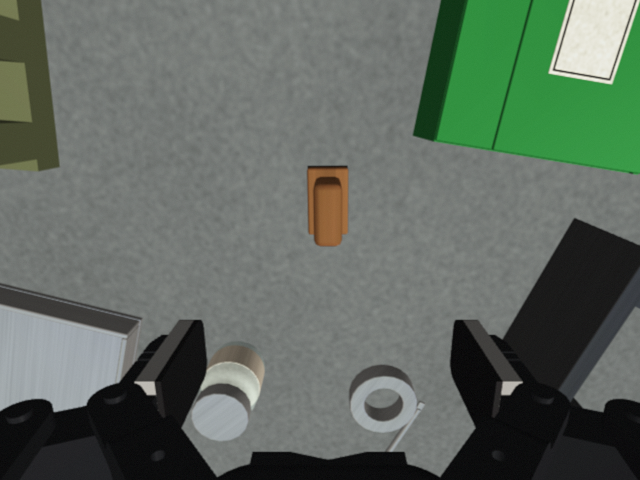

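The wrist view shows the stamp centred between the jaws at (328,207), with the pads at (180,350) and (480,350). I'll check the pads' positions in the tool frame.

```bash
python3 - <<'E'
from h import *
from bench import *
s=observe();c=camera_params("wrist");p,d=grab_frame("wrist");W=cloud(d,c["intrinsics"],c["extrinsics"])
r=R.from_quat(s["ee_rot"])
for u,v in((195,325),(185,335),(165,375),(150,386),(198,350),(470,325),(485,350),(510,388),(465,350)):
    print(u,v,d[v,u].round(4),r.inv().apply(W[v,u]-s["tool_pos"]).round(4),p[v,u])
m=(d>0)&(W[...,2]>.12)
T=r.inv().apply((W[m]-s["tool_pos"]))
for sg in(1,-1):
    q=T[(T[:,1]*sg>.02)&(T[:,1]*sg<.07)];print("tip z pct",np.percentile(q[:,2],[90,97,99.5]).round(4)); k=q[q[:,2]>np.percentile(q[:,2],90)];print("x",np.percentile(k[:,0],[2,50,98]).round(4),"y",np.percentile(k[:,1],[2,50,98]).round(4))
E
```

```text
195 325 0.1358 [ 0.0105 -0.0426 -0.0485] [12 13 12]
185 335 0.1306 [ 0.01   -0.0441 -0.054 ] [11 12 13]
165 375 0.1094 [ 0.0108 -0.0421 -0.076 ] [18 17 17]
150 386 0.1091 [ 0.0083 -0.0458 -0.0771] [188 185 177]
198 350 0.1379 [ 0.0017 -0.0423 -0.049 ] [18 19 17]
470 325 0.1361 [ 0.0103  0.0455 -0.0482] [67 65 63]
485 350 0.1215 [ 0.0105  0.0449 -0.0635] [65 66 63]
510 388 0.1085 [ 0.0082  0.0465 -0.0778] [184 181 175]
465 350 0.1323 [ 0.0047  0.0427 -0.054 ] [10 10 11]
tip z pct [-0.0595 -0.0489 -0.0431]
x [-0.0107  0.0059  0.0109] y [0.0423 0.0428 0.0554]
tip z pct [-0.0603 -0.0491 -0.0431]
x [-0.0106  0.006   0.0109] y [-0.0552 -0.0426 -0.042 ]
```

The frame offset is confirmed: open tips are about 42 mm behind the TCP and the pads are centred laterally. Descend to a reported TCP z of about 0.005 and grip.

{"api": "carry_out", "payload": {
  "targets": [
    [85,0,0,1.5,0,0,-0.13],
    [85,0,0,3.0,0,0,-0.13],
    [85,0,0,4.4,0,0,-0.13],
    [85,0,0,5.5,0,0,-0.13],
    [85,0,0,6.3,0,0,-0.13],
    [85,0,0,6.9,0,0,-0.13],
    [85,0,0,7.15,0,0,-0.13],
    [85,0,0,7.15,0,0,-0.13],
    [85,0,0,7.15,0,0,-0.13],
    [10,0,0,7.15,0,0,-0.13],
    [10,0,0,7.15,0,0,-0.13],
    [10,0,0,7.15,0,0,-0.13],
    [10,0,0,7.15,0,0,-0.13],
    [10,0,0,7.15,0,0,-0.13],
    [10,0,0,7.15,0,0,-0.13],
    [10,0,0,7.15,0,0,-0.13],
    [10,0,0,7.15,0,0,-0.13]
  ]
}}

```text
t: 15.75
tool_pos: [0.4799, -0.3506, 0.0065]
ee_rot: [-0.144, 0.99, -0.0, 0.0]
ft_force: [-0.5, 0.0, 1.6]
finger_gap: 0.249
grip_force: 60.9
```

{"api": "carry_out", "payload": {
  "targets": [
    [10,0,0,-0.4,0,0,0],
    [10,0,0,-1.2,0,0,0],
    [10,0,0,-2.4,0,0,0],
    [10,0,0,-3.6,0,0,0],
    [10,0,0,-4.8,0,0,0],
    [10,0,0,-5.6,0,0,0],
    [10,0,0,-6,0,0,0],
    [10,0,0,-6,0,0,0],
    [10,0,0,-6,0,0,0]
  ]
}}

```text
t: 16.65
tool_pos: [0.4795, -0.3501, 0.1849]
ee_rot: [-0.144, 0.99, 0.001, -0.001]
ft_force: [-0.9, 1.0, -1.8]
finger_gap: 0.252
grip_force: 60.8
```

```bash
cat > st.py <<'E'
from h import *
from bench import *
s=observe();r=R.from_quat(s["ee_rot"]);print(s["t"],s["tool_pos"].round(4),s["ft_force"].round(1),s["grip_force"].round(1))
for n in("wrist","side"):
    c=camera_params(n);p,d=grab_frame(n);W=cloud(d,c["intrinsics"],c["extrinsics"]);hsv=cv2.cvtColor(p,cv2.COLOR_RGB2HSV)
    T=r.inv().apply((W-s["tool_pos"]).reshape(-1,3)).reshape(W.shape)
    m=(hsv[...,0]<25)&(hsv[...,1]>70)&(d>0)&(abs(T[...,0])<.045)&(abs(T[...,1])<.035)&(T[...,2]>-.09)&(T[...,2]<.03)
    if m.sum()<15: print(n,m.sum());continue
    q=T[m];print(n,len(q),"tool z pct",np.percentile(q[:,2],[1,10,50,90,99]).round(4))
    for lo,hi in((-.028,-.003),(-.09,-.03)):
        k=q[(q[:,2]>lo)&(q[:,2]<hi)]
        if len(k)>15: rr=cv2.minAreaRect((k[:,:2]*1000).astype(np.float32));print("  ",lo,len(k),np.percentile(k[:,2],[2,50,98]).round(4),np.round(rr[0],1),np.round(rr[1],1),round(rr[2],1))
    np.savez(n+"1.npz",p=p,d=d,T=T,W=W)
plan([[.5567,.2003,.1785],[.5567,.2003,.1045]],96.1)
E
python3 st.py
```

```text
Traceback (most recent call last):
  File "st.py", line 3, in <module>
    s=observe();r=R.from_quat(s["ee_rot"]);print(s["t"],s["tool_pos"].round(4),s["ft_force"].round(1),s["grip_force"].round(1))
                                                                                                      ^^^^^^^^^^^^^^^^^^^^^
AttributeError: 'float' object has no attribute 'round'
```

```bash
sed -i 's/s\["grip_force"\].round(1)/s["grip_force"]/' st.py; python3 st.py
```

```text
16.65 [ 0.4795 -0.3501  0.1849] [-0.9  1.  -1.8] 60.82749009132385
wrist 17810 tool z pct [-0.0691 -0.0684 -0.0664 -0.0127 -0.003 ]
   -0.028 3962 [-0.0175 -0.0129 -0.0044] [16.1 -0.1] [36. 29.] 89.5
   -0.09 13564 [-0.069  -0.0673 -0.0346] [0.8 0.1] [50.2 26. ] 0.1
side 580 tool z pct [-0.07   -0.0641 -0.0159 -0.0042  0.0026]
   -0.028 300 [-0.0274 -0.0127 -0.0036] [-0.4  3. ] [39.1 58.2] 89.3
   -0.09 220 [-0.0744 -0.0528 -0.0313] [-0.9 11.3] [49.4 33.4] 3.9
t 16.75 pos [ 0.4793 -0.35    0.1842] F [-0.4  0.3 -0.9]
[-7.69 16.85  0.23] [ 0.03 -0.03  2.09] [0.557 0.2   0.178]
[-7.7  16.84  2.69] [ 0.03 -0.03  2.09] [0.557 0.2   0.104]
```

The stamp is held level and centred, with its underside about 6.5 mm below the TCP, so at z≈0.178. Now over the plate to above the label.

{"api": "carry_out", "payload": {
  "targets": [
    [10,-0.23,0.5,0,0,0,0],
    [10,-0.69,1.5,0,0,0,0.1],
    [10,-1.2,2.6,0,0,0,0.3],
    [10,-1.7,3.8,0,0,0,0.5],
    [10,-2.3,5.0,0,0,0,0.7],
    [10,-2.8,6.2,0,0,0,0.9],
    [10,-3.4,7.4,0,0,0,1.1],
    [10,-3.9,8.6,0,0,0,1.3],
    [10,-4.5,9.8,0,0,0,1.5],
    [10,-5.0,11,0,0,0,1.7],
    [10,-5.6,12.2,0,0,0,1.9],
    [10,-6.1,13.4,0,0,0,2.1],
    [10,-6.7,14.6,0,0,0,2.1],
    [10,-7.1,15.6,0,0,0,2.1],
    [10,-7.5,16.4,0,0,0,2.1],
    [10,-7.7,16.85,0,0,0,2.1],
    [10,-7.7,16.85,0,0,0,2.1],
    [10,-7.7,16.85,0,0,0,2.1],
    [10,-7.7,16.85,0,0,0,2.1]
  ]
}}

```text
t: 18.65
tool_pos: [0.5575, 0.1986, 0.1865]
ee_rot: [-0.052, 0.999, -0.0, -0.0]
ft_force: [-0.4, -0.9, -1.8]
finger_gap: 0.246
grip_force: 60.7
```

```bash
cat >> st.py <<'E'
# label in wrist view (partly hidden): white pixels onto z=.088
for n in("wrist","side"):
    c=camera_params(n);p,d=grab_frame(n);K,E=c["intrinsics"],c["extrinsics"];W=cloud(d,K,E)
    m=(p.min(-1)>140)&(p.max(-1)-p.min(-1)<45)&(W[...,2]>.075)&(W[...,2]<.1)&(abs(W[...,0]-.5567)<.06)&(abs(W[...,1]-.2)<.06)
    q=W[m]
    if len(q)>20: rr=cv2.minAreaRect((q[:,:2]*1000).astype(np.float32));print(n,"label",len(q),np.round(rr[0],1),np.round(rr[1],1),round(rr[2],1),"z",np.percentile(q[:,2],[5,50,95]).round(4))
    f=(abs(W[...,0]-.556)<.09)&(abs(W[...,1]-.19)<.065)&(W[...,2]>.075)&(W[...,2]<.1);f&=(cv2.cvtColor(p,cv2.COLOR_RGB2HSV)[...,1]>50)
    if f.sum()>200:
        Q=W[f]-[.5567,.2003,0];A,*_=np.linalg.lstsq(np.c_[Q[:,:2],np.ones(len(Q))],Q[:,2],rcond=None);print(n,"top plane slope,z at label",A.round(4))
    if n=="wrist": cv2.imwrite("pics/w%d.png"%int(s["t"]*10),p[:,:,::-1])
E
python3 st.py; ls pics
```

```text
18.65 [0.5575 0.1986 0.1865] [-0.4 -0.9 -1.8] 60.6855046749115
wrist 18066 tool z pct [-0.0691 -0.0684 -0.0663 -0.0127 -0.0021]
   -0.028 3984 [-0.0174 -0.0129 -0.0045] [16.1  0.1] [36.1 29. ] 89.9
   -0.09 13753 [-0.069  -0.0673 -0.0344] [0.7 0.2] [47.3 44.7] 40.6
side 926 tool z pct [-0.07   -0.0673 -0.0139  0.0002  0.0063]
   -0.028 454 [-0.0184 -0.0128 -0.0037] [0.5 2.4] [36.6 60.4] 89.5
   -0.09 335 [-0.0706 -0.0603 -0.0315] [12.  10.6] [23.7 42.1] 21.5
t 18.75 pos [0.5576 0.1987 0.1866] F [-0.4  0.4 -1.3]
[0.03 0.06 0.27] [-0.    0.   -0.03] [0.557 0.2   0.178]
[0.03 0.06 2.74] [-0.    0.   -0.03] [0.557 0.2   0.104]
wrist label 2848 [536.6 198. ] [28.8 44.6] 6.0 z [0.0871 0.0882 0.0893]
wrist top plane slope,z at label [-0.0103  0.031   0.0865]
side label 843 [556.8 200.8] [70.9 45.9] 6.8 z [0.0863 0.0884 0.0906]
side top plane slope,z at label [0.0021 0.0259 0.0872]
c1.png
s1.png
s2.png
s3.png
s4.png
s5.png
side0.png
top0.png
w1.png
w186.png
```

{"api": "carry_out", "payload": {
  "targets": [
    [10,0.03,0.05,0.4,0,0,0],
    [10,0.03,0.05,0.9,0,0,0],
    [10,0.03,0.05,1.4,0,0,0],
    [10,0.03,0.05,1.8,0,0,0],
    [10,0.03,0.05,2.1,0,0,0],
    [10,0.03,0.05,2.3,0,0,0],
    [10,0.03,0.05,2.4,0,0,0],
    [10,0.03,0.05,2.4,0,0,0],
    [10,0.03,0.05,2.4,0,0,0],
    [10,0.03,0.05,2.4,0,0,0]
  ]
}}

```text
t: 19.85
tool_pos: [0.5569, 0.2013, 0.1152]
ee_rot: [-0.053, 0.999, 0.0, 0.001]
ft_force: [0.7, -0.3, -1.9]
finger_gap: 0.249
grip_force: 60.7
```

```bash
python3 st.py
```

```text
19.85 [0.5569 0.2013 0.1152] [ 0.7 -0.3 -1.9] 60.68320155143738
wrist 26804 tool z pct [-0.069  -0.0681 -0.037   0.0279  0.0288]
   -0.028 3983 [-0.0173 -0.0129 -0.0045] [15.9  0.1] [36.3 29.2] 89.7
   -0.09 13863 [-0.069  -0.0673 -0.0344] [ 2.3 -6.8] [54.6 56.3] 37.1
side 1252 tool z pct [-0.0697 -0.064  -0.0042  0.0283  0.0296]
   -0.028 353 [-0.019  -0.0127 -0.0038] [0.9 2.6] [35.7 60.1] 88.4
   -0.09 279 [-0.0709 -0.0619 -0.0319] [13.6  6.1] [24.5 50.3] 20.7
t 19.95 pos [0.5567 0.2013 0.115 ] F [-0.4  0.1 -1.8]
[ 0.   -0.03 -2.12] [ 0.    0.01 -0.01] [0.557 0.2   0.178]
[ 0.   -0.03  0.35] [ 0.    0.01 -0.01] [0.557 0.2   0.104]
wrist label 1839 [548.  199.1] [51.6 44.5] 6.0 z [0.087  0.0881 0.0892]
wrist top plane slope,z at label [-0.0099  0.0306  0.0865]
side label 302 [548.9 212.6] [79.4 38.7] 31.7 z [0.086  0.0886 0.0908]
side top plane slope,z at label [0.0001 0.0283 0.0871]
```

{"api": "carry_out", "payload": {
  "targets": [
    [10,-0.02,-0.02,0.1,0,0,0],
    [10,-0.035,-0.035,0.2,0,0,0],
    [10,-0.035,-0.035,0.28,0,0,0],
    [10,-0.035,-0.035,0.35,0,0,0],
    [10,-0.035,-0.035,0.35,0,0,0],
    [10,-0.035,-0.035,0.35,0,0,0],
    [10,-0.035,-0.035,0.35,0,0,0],
    [10,-0.035,-0.035,0.35,0,0,0]
  ]
}}

```text
t: 20.85
tool_pos: [0.5577, 0.2003, 0.1042]
ee_rot: [-0.053, 0.999, 0.0, 0.0]
ft_force: [1.2, 0.7, -1.5]
finger_gap: 0.253
grip_force: 60.7
```

```bash
python3 st.py | grep -v plane; python3 - <<'E'
from bench import *
import cv2
p,_=grab_frame("side");cv2.imwrite("pics/f.png",cv2.resize(p[:,:,::-1],(640,480)))
E
```

```text
20.85 [0.5577 0.2003 0.1042] [ 1.2  0.7 -1.5] 60.68289756774902
wrist 27351 tool z pct [-0.0691 -0.0682 -0.0334  0.0169  0.0178]
   -0.028 3946 [-0.0175 -0.0129 -0.0045] [15.9 -0.1] [35.8 29.3] 89.8
   -0.09 13887 [-0.0691 -0.0673 -0.0343] [ 2.  -3.5] [51.1 64.7] 22.0
side 1236 tool z pct [-0.07   -0.0641 -0.0039  0.0173  0.019 ]
   -0.028 343 [-0.0172 -0.0124 -0.0037] [1.1 2. ] [36.9 59.7] 89.5
   -0.09 278 [-0.0715 -0.0616 -0.0307] [14.9  4. ] [22.4 49.8] 9.6
t 20.95 pos [0.5577 0.2003 0.1041] F [ 0.1  0.3 -0.2]
[ 0.03  0.   -2.48] [ 0.    0.   -0.01] [0.557 0.2   0.178]
[ 0.03  0.   -0.01] [ 0.    0.   -0.01] [0.557 0.2   0.104]
wrist label 1840 [545.9 198.8] [47.4 44.5] 5.8 z [0.087  0.0881 0.0892]
side label 226 [547.7 213.5] [78.5 37.5] 36.2 z [0.0861 0.0886 0.0911]
```

View pics/f.png

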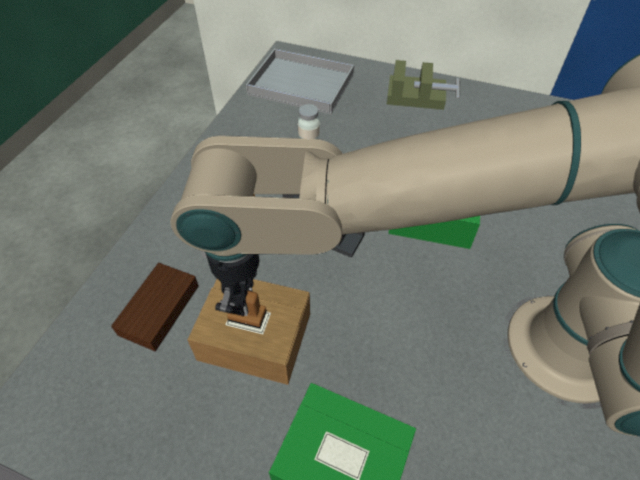

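The final view shows the carton closed and the stamp held level over the label at about (247,318). The gap is about 1 cm, and the case, jar and green cartons look unmoved. Handing in.

```bash
python3 -c "
from bench import *
print(hand_in())"
```

```text
the job is handed in; nothing more can be done
None
```

The job is handed in at about 21 s: the inner flap, then the labelled outer flap, are folded flat, and the stamp is held level and centred about 1 cm above the label, though I overran the picture limit by one (11 viewed, 10 allowed).

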